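# Make up two module kits in stacked bins

### The arm

A 6-joint arm with a two-finger parallel gripper is mounted at the origin on the work surface. World frame = base frame: x ahead of the robot, y to its left, z up, the work surface at z = 0. Lengths are in m, angles in degrees, forces in N, time in s.
With the tool pointing down it reaches from about 0.35 to 0.875 m from the base axis. Payload 4.2 kg.
Tool frame: the origin (TCP) lies midway between the tips of the shut fingers; the grasp point (between the pads) lies 19 mm behind it; z points along the fingers, y is the line along which they close (so a half turn about z gives the same grasp; the last joint's range is limited). The gripper opens to 87 mm and grips with 3 to 60 N. Pads are 19 mm wide; open, the fingers measure 117 mm over their backs; the gripper's body (75 mm by 190 mm) begins 51 mm behind the grasp point.
Start: joints at [77.842, 22.042, 0.453, 0, -68.411, -14.817], TCP at [0.283, 0.557, 0.223] pointing down, gripper open.
Joint ranges: [-179.83, 179.83], [-69.29, 118.12], [-61.27, 80.66], [-181.25, 117.63], [-171.15, -9.14], [-177.46, 177.46]. Speed limits (degrees/s): [159.86, 159.86, 180, 180, 180, 180].

### API

Orientations are given as a 3x3 rotation matrix whose columns are the frame's x, y, z axes.
In Python, from station import sense, capture, finish_job, silhouettes, landmark_of gives the robot as it stands.
- The arm moves only by the tool step_arm, never from a script. Its arguments are lists of equal length, an entry for each row: "linear": the shift along the tool's x, y, z in mm, a list of three; "delta_rot": the turn, a rotation vector about the tool's x, y, z in rad, a list of three; "grip": the finger opening in mm, from 0 to 87. A call has 1 to 10 rows; each row shifts and turns the commanded pose from where the row before left it, along the tool's axes as they then stand; what a row does not reach is not made up. A row lasts 1/8 s, in which the tool goes at most 62.5 mm and 10.7 degrees, less where a joint would pass 70% of its speed; a pose out of reach is approached as far as the arm can. A call with a gripper value outside its range is refused whole. The fingers move at their own pace and stop on an object; the grip force is fixed at half the most. Time passes only in rows, so rows that do not move let the fingers close. It gives the time, the measured TCP pose, the force, the opening and the grip force at its end, in the units of the state.
- sense(): the state, without advancing time (a new reading comes with each control period).
- capture(name): name is "scene" or "top" or "wrist"; returns a dict with "img" (400x640x3 uint8, red, green, blue), "fx", "fy", "cx", "cy" (pixels), "world_to_cam" (4x4, takes a point from world to camera coordinates); the wrist camera has in their place "mount" (4x4, takes a point from camera to tool coordinates, whose origin is the TCP and whose axes are the flange's). Camera axes: x right, y up, looking along -z (the intrinsics and any distortion apply to the point x, -y, -z); pixel columns grow to the right and rows downward; lengths in m; the calibration is good to about 2 mm. The wrist camera is an equidistant fisheye: a pixel r from the principal point sees the ray r / f radians off the axis. A picture is of the moment at which its call begins: read the wrist's pose just before it. There is no depth.
- finish_job(): hands the job in; it is judged then, once.
Trained networks look in the newest picture that a camera, given by its name, has taken for a name from the list of things; names that differ only in an ending like _2 or _b are one class to them, and where a whole thing is asked for, a point or a joint stands for the part that bears it (a point fixed in the world has none). Each returns a list of dicts, best first, with "score" (0 to 1); they miss things now and then, are a little off and sometimes report something else, mostly with a low value. They report only what shows in the picture. A call takes as long as a camera call. They do not tell look-alikes from the thing itself.
- silhouettes(camera, label): "mask" (400x640 bool, what is visible of it) and "point" ([column, row] in pixels, amid what is visible of it).
- landmark_of(camera, label): "point" ([column, row] in pixels: a listed point, or the origin of a listed thing).
The state is a dict: "time_s": time; "joints": joint angles; "joint_velocities": joint speeds; "effort": joint torques, N m; "tcp_pos": TCP position; "ee_rot": TCP orientation; "wrist_force": force on the tool from outside, world axes, zero at the start; "moment": the same for the moment, N m; "gripper_width": opening from 0.0 (shut) to 1.0 (fully open); "gripper_force": force on a finger pad.
Only numpy, scipy, OpenCV 4.12 (cv2) and the standard library are available. Lean on these libraries where they do the work, as an engineer would, in place of code of your own. Each camera call takes 0.05 s, during which the arm holds its last target. There are 200 camera calls.

### The job

Make up two kits and stack them: stand the blue-ringed lens and the stepper motor in the blue bin, then set the pink bin, turned half a turn, on the blue bin so that it sits level on the ledges above the kit instead of nesting, and have the red-ringed lens and the heat sink standing in the pink bin. One part to a compartment (either one), all upright on the bin floor; set the lenses down gently, do not drop them, and leave the yellow-ringed lens and the orange relay where they are.

Things in the scene. Friction and masses are not known exactly. Their poses are not given: they have to be found in the camera images.
- blue_bin: Blue bin, tapered: 120 (x) by 196 (y) mm at base, 138 by 214 at rim, 60 tall; 3 mm walls and floor. Loose. Origin: middle of underside, z up. A hollow hump across y = 0 (34 wide at floor, 16 at z = 34) parts it into 2 compartments, middles at y = +-56. Ledges (tops z = 50, 16 mm in from rim): two in the corners of the +y end (white strip on rim), one mid -y end. At start +y points away from robot.
- pink_bin: Pink bin, shape and axes as the blue; 200-330 g, empty. Both bins: on the hump a black grip bar 60 (x) by 12 (y) mm, z = 34 to 58. At start +y points away from robot. Floor notched beneath the ledges: set in the blue bin with white strips at one end it nests (down onto contents); turned half a turn it sits on the ledges inside the rim, underside 50 mm above the blue's, 4 mm play.
- lens_blue: Blue-ringed lens barrel: upright cylinder 34 mm in diameter, 39 mm tall; lower 28 mm black, the upper 11 mm and the ring on top blue, with a dark glass disc in the middle of the top. About 90 g. Origin: centre of its underside, z up. Belongs in the blue bin.
- motor: Stepper motor: square block 35 by 35 mm, 28 mm tall, black between two aluminium plates, with a steel boss (22 mm across, 2 mm high) and a 5 mm shaft on top, 40 mm tall in all. 100 to 210 g. Origin: centre of its underside, z up, x and y normal to its sides. Belongs in the blue bin.
- lens_red: Red-ringed lens barrel: upright cylinder 34 mm in diameter, 39 mm tall; lower 28 mm black, the upper 11 mm and the ring on top red, with a dark glass disc in the middle of the top. About 90 g. Origin: centre of its underside, z up. Belongs in the pink bin.
- heatsink: Aluminium heat sink: block 40 (x) by 36 (y) mm, 32 mm tall, with seven upright fins running along x; can be gripped on any side. 70 to 140 g. Origin: centre of its underside, z up. Belongs in the pink bin.
- lens_yellow: Yellow-ringed lens barrel: upright cylinder 34 mm in diameter, 39 mm tall; lower 28 mm black, the upper 11 mm and the ring on top yellow, with a dark glass disc in the middle of the top. About 90 g. Origin: centre of its underside, z up. Spare stock, stays.
- relay: Orange relay: box 28 by 28 mm, 36 mm tall, on a black foot. Origin: centre of its underside, z up. Spare stock, stays.
Not all that is in view belongs to the job. Leave any green look-alike of the motor alone.

How it is judged (in metres and radians):
On the way, in this order (a step that is already met when the one before it is completed fails the run):
1. the blue-ringed lens and the motor stand in the blue bin, one to a compartment (((y of lens_blue in the frame of blue_bin between 0.02 and 0.09 m and x of lens_blue in the frame of blue_bin between -0.05 and 0.05 m and z of lens_blue in the frame of blue_bin between 0 and 0.008 m and angle between each of lens_blue, motor's own z axis and vertical below 0.12 rad and y of motor in the frame of blue_bin between -0.09 and -0.02 m and x of motor in the frame of blue_bin between -0.05 and 0.05 m and z of motor in the frame of blue_bin between 0 and 0.008 m) or (y of lens_blue in the frame of blue_bin between -0.09 and -0.02 m and x of lens_blue in the frame of blue_bin between -0.05 and 0.05 m and z of lens_blue in the frame of blue_bin between 0 and 0.008 m and angle between each of lens_blue, motor's own z axis and vertical below 0.12 rad and y of motor in the frame of blue_bin between 0.02 and 0.09 m and x of motor in the frame of blue_bin between -0.05 and 0.05 m and z of motor in the frame of blue_bin between 0 and 0.008 m))), for 0.2 s.
2. the pink bin sits level on the ledges of the blue bin, above the kit (z of pink_bin in the frame of blue_bin between 0.046 and 0.054 m and horizontal distance between pink_bin and blue_bin below 0.012 m and angle between the y axis of pink_bin and the y axis of blue_bin, either way round below 0.12 rad and angle between pink_bin's own z axis and vertical below 0.05 rad and ((y of lens_blue in the frame of blue_bin between 0.02 and 0.09 m and x of lens_blue in the frame of blue_bin between -0.05 and 0.05 m and z of lens_blue in the frame of blue_bin between 0 and 0.008 m and angle between each of lens_blue, motor's own z axis and vertical below 0.12 rad and y of motor in the frame of blue_bin between -0.09 and -0.02 m and x of motor in the frame of blue_bin between -0.05 and 0.05 m and z of motor in the frame of blue_bin between 0 and 0.008 m) or (y of lens_blue in the frame of blue_bin between -0.09 and -0.02 m and x of lens_blue in the frame of blue_bin between -0.05 and 0.05 m and z of lens_blue in the frame of blue_bin between 0 and 0.008 m and angle between each of lens_blue, motor's own z axis and vertical below 0.12 rad and y of motor in the frame of blue_bin between 0.02 and 0.09 m and x of motor in the frame of blue_bin between -0.05 and 0.05 m and z of motor in the frame of blue_bin between 0 and 0.008 m))), for 0.2 s.
At the end, for the whole second after the job is handed in: Both kits stand in their bins, one part to a compartment, within 5 mm of the floor and 7 deg of upright; pink bin on the ledges of the blue one: underside 46 to 54 mm above the blue one's, level within 3 deg, centred within 12 mm, square within 7 deg; blue bin on the table; all released, at rest (all of step 2 and ((y of lens_red in the frame of pink_bin between 0.02 and 0.09 m and x of lens_red in the frame of pink_bin between -0.05 and 0.05 m and z of lens_red in the frame of pink_bin between 0 and 0.008 m and angle between each of lens_red, heatsink's own z axis and vertical below 0.12 rad and y of heatsink in the frame of pink_bin between -0.09 and -0.02 m and x of heatsink in the frame of pink_bin between -0.05 and 0.05 m and z of heatsink in the frame of pink_bin between 0 and 0.008 m) or (y of lens_red in the frame of pink_bin between -0.09 and -0.02 m and x of lens_red in the frame of pink_bin between -0.05 and 0.05 m and z of lens_red in the frame of pink_bin between 0 and 0.008 m and angle between each of lens_red, heatsink's own z axis and vertical below 0.12 rad and y of heatsink in the frame of pink_bin between 0.02 and 0.09 m and x of heatsink in the frame of pink_bin between -0.05 and 0.05 m and z of heatsink in the frame of pink_bin between 0 and 0.008 m)) and angle between blue_bin's own z axis and vertical below 0.05 rad and linear speed of each of lens_blue, motor, lens_red, heatsink, pink_bin, blue_bin below 0.02 m/s and height (world z) of blue_bin below 0.006 m); the robot touches nothing.
It fails at once if the yellow-ringed lens is pushed more than 25 mm or knocked over (distance of lens_yellow from where it was at the start of the episode above 0.025 m or angle between lens_yellow's own z axis and vertical above 0.4 rad).
It fails at once if the orange relay is pushed more than 25 mm or knocked over (distance of relay from where it was at the start of the episode above 0.025 m or angle between relay's own z axis and vertical above 0.4 rad).
It fails at once if a lens is dropped into its bin (meets the floor at over 0.6 m/s) ((horizontal distance between lens_blue and blue_bin below 0.1 m and z of lens_blue in the frame of blue_bin below 0.02 m and height (world z) of lens_blue below 0.075 m and linear speed of lens_blue above 0.6 m/s) or (horizontal distance between lens_red and pink_bin below 0.1 m and z of lens_red in the frame of pink_bin below 0.02 m and height (world z) of lens_red below 0.075 m and linear speed of lens_red above 0.6 m/s)).
It also fails if it takes over 144 s, if anything falls off the work surface, if the arm or the gripper's body presses on something with over 40 N, if the wrist force passes 120 N, or if a joint passes its speed limit or range.

## Working session

There is one attempt and no reset: what is moved stays moved. The work goes in short steps, Python scripts to look and compute and a tool call to move; the robot and the scene stay as the last step left them, time stands still between calls to the robot, and variables do not carry over. Pictures are saved under pics/ and viewed, at most 14 in all, crops included, and the job is handed in when it is done.

Besides the shell and the picture viewer there is one more tool, called after "Request:" as name(argument=value, ...) on one line, values as JSON. step_arm: Moves the arm, as the interface text tells. Its arguments: {"type":"object","properties":{"linear":{"type":"array"},"delta_rot":{"type":"array"},"grip":{"type":"array"}},"required":["linear","delta_rot","grip"]}

```bash
ls; mkdir -p pics; python3 - <<'E'
from station import *
import cv2
s=sense(); print({k:s[k] for k in ('time_s','tcp_pos','ee_rot','gripper_width','wrist_force')})
for n in ('scene','top'):
    c=capture(n); cv2.imwrite(f'pics/{n}0.png',c['img'][:,:,::-1]); print(n,c['fx'],c['fy'],c['cx'],c['cy'],c['world_to_cam'])
    for l in ('blue_bin','pink_bin','lens_blue','motor','lens_red','heatsink','lens_yellow','relay'):
        print(l,[(round(d['score'],2),[round(float(x),1) for x in d['point']]) for d in landmark_of(n,l)][:4])
E
```

```text
pics
{'time_s': 0.0, 'tcp_pos': array([0.28317225, 0.55646384, 0.2214747 ]), 'ee_rot': array([[ 8.91101833e-01, -4.53802338e-01, -9.80293000e-04],
       [-4.53803397e-01, -8.91099698e-01, -1.95088999e-03],
       [ 1.17796437e-05,  2.18330194e-03, -9.99997617e-01]]), 'gripper_width': 1.0005689685922068, 'wrist_force': array([ 0.64099093, -0.82190636, -1.256143  ])}
scene 386.76624208621035 386.76624208621035 316.57396895097446 201.4332614262895 [[-0.17349253  0.98479696  0.00867743  0.08348243]
 [-0.71872389 -0.13263224  0.68252814  0.32011885]
 [ 0.67330254  0.11217686  0.7308078  -1.35282701]
 [ 0.          0.          0.          1.        ]]
blue_bin [(0.7, [270.3, 218.0])]
pink_bin [(0.72, [366.8, 249.9]), (0.44, [270.9, 221.8])]
lens_blue [(0.81, [481.6, 248.8])]
motor [(0.59, [426.7, 210.4])]
lens_red [(0.79, [161.3, 197.3])]
heatsink [(0.61, [212.3, 182.3])]
lens_yellow [(0.57, [443.0, 260.4])]
relay [(0.73, [185.4, 218.0]), (0.21, [441.7, 259.9])]
top 449.53134377369526 449.53134377369526 319.66473556736497 198.2784143378452 [[-1.08089044e-03 -9.99974696e-01 -7.03135611e-03 -5.87798117e-03]
 [ 9.86931513e-01 -2.19974960e-03  1.61125261e-01 -4.70022032e-01]
 [-1.61136651e-01 -6.76530817e-03  9.86908917e-01 -1.12446859e+00]
 [ 0.00000000e+00  0.00000000e+00  0.00000000e+00  1.00000000e+00]]
blue_bin [(0.76, [359.1, 175.6])]
pink_bin [(0.63, [267.0, 158.3])]
lens_blue [(0.58, [159.6, 184.4])]
motor [(0.74, [212.3, 251.9]), (0.67, [207.4, 215.7])]
lens_red [(0.72, [475.0, 187.5])]
heatsink [(0.84, [433.6, 220.4]), (0.4, [473.8, 186.5]), (0.25, [208.2, 213.9])]
lens_yellow [(0.54, [199.9, 160.2])]
relay [(0.43, [435.1, 162.6])]
```

View pics/top0.png

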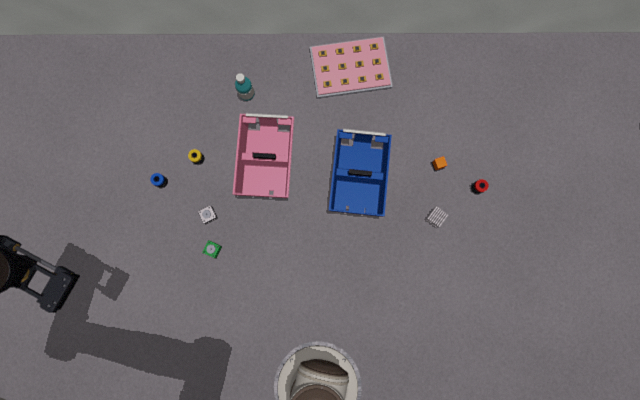

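View pics/scene0.png

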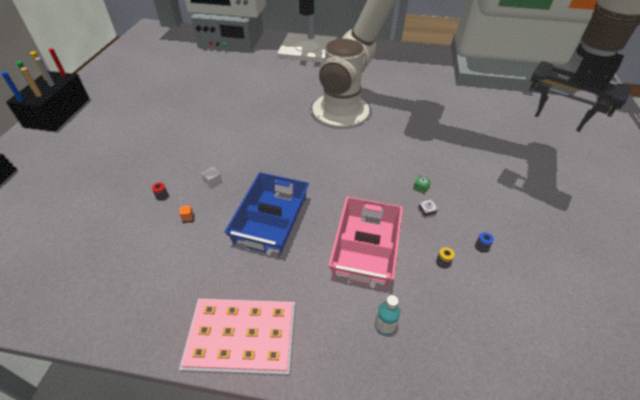

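Top view: blue lens (158,181), yellow lens (196,156), grey motor (207,214), a green look-alike (212,250), pink bin (265,157), blue bin (360,173), relay (440,163), red lens (481,186) and heat sink (437,217). There are two motor candidates: the aluminium/black one at (207,214) fits the description, and the green one at (212,250) is to be left alone. I'll confirm with a crop.

```bash
cat > h.py <<'E'
from station import *
import cv2, numpy as np
def ray(c,p):
    W=c['world_to_cam']; R=W[:3,:3]; o=-R.T@W[:3,3]
    d=R.T@np.array([(p[0]-c['cx'])/c['fx'],-(p[1]-c['cy'])/c['fy'],-1.]); return o,d
def onz(c,p,z):
    o,d=ray(c,p); return (o+d*(z-o[2])/d[2])[:2]
def proj(c,P):
    q=np.c_[P,np.ones(len(P))]@c['world_to_cam'].T
    return np.c_[c['cx']+c['fx']*q[:,0]/-q[:,2], c['cy']+c['fy']*q[:,1]/q[:,2]]
def wproj(c,pos,R,P):   # wrist fisheye: world pts -> px
    M=np.linalg.inv(c['mount']); t=(np.asarray(P)-pos)@R
    q=t@M[:3,:3].T+M[:3,3]; v=np.c_[q[:,0],-q[:,1],-q[:,2]]
    rr=np.hypot(v[:,0],v[:,1]); th=np.arctan2(rr,v[:,2])
    return np.c_[c['cx']+c['fx']*th*v[:,0]/rr, c['cy']+c['fy']*th*v[:,1]/rr]
def wonz(c,pos,R,p,z):
    x=(p[0]-c['cx'])/c['fx']; y=(p[1]-c['cy'])/c['fy']; th=np.hypot(x,y)+1e-9
    v=np.array([np.sin(th)*x/th,-np.sin(th)*y/th,-np.cos(th)])
    d=R@(c['mount'][:3,:3]@v); o=R@c['mount'][:3,3]+pos
    return (o+d*(z-o[2])/d[2])[:2]
E
python3 - <<'E'
from h import *
cs={n:capture(n) for n in ('scene','top')}
im=cs['top']['img'][:,:,::-1]; cv2.imwrite('pics/crop1.png',np.hstack([cv2.resize(im[140:270,140:235],None,fx=4,fy=4,interpolation=2),cv2.resize(im[140:270,410:505],None,fx=4,fy=4,interpolation=2)]))
for l,z in (('lens_blue',.02),('motor',.016),('lens_red',.02),('heatsink',.016),('lens_yellow',.02),('relay',.018),('blue_bin',.03),('pink_bin',.03)):
    out=[]
    for n in cs:
        for d in silhouettes(n,l)[:2]:
            m=d['mask']; ys,xs=np.nonzero(m); p=[xs.mean(),ys.mean()]
            r=cv2.minAreaRect(np.c_[xs,ys].astype(np.float32))
            out.append((n,round(d['score'],2),len(xs),np.round(p,1).tolist(),np.round(onz(cs[n],p,z),4).tolist(),round(r[2])))
    print(l,*out,sep='\n   ')
print([(l,n,np.round(onz(cs[n],landmark_of(n,l)[0]['point'],0),4)) for l in ('blue_bin','pink_bin','motor','heatsink','lens_blue','lens_red') for n in cs])
E
```

```text
lens_blue
   ('scene', 0.64, 295, [483.5, 241.8], [0.5234, 0.4187], 27)
   ('scene', 0.61, 226, [159.4, 190.8], [0.5036, -0.4285], 68)
   ('top', 0.58, 192, [158.9, 180.3], [0.5222, 0.4196], 27)
motor
   ('scene', 0.79, 272, [427.4, 208.6], [0.4337, 0.2873], 76)
   ('scene', 0.65, 216, [421.3, 184.6], [0.345, 0.2723], 27)
   ('top', 0.74, 260, [211.6, 249.5], [0.3398, 0.2739], 27)
   ('top', 0.6, 180, [207.4, 215.0], [0.4299, 0.2883], 63)
lens_red
   ('scene', 0.79, 233, [159.5, 190.8], [0.5033, -0.4281], 72)
   ('top', 0.78, 216, [479.5, 186.4], [0.5037, -0.4272], 63)
heatsink
   ('top', 0.7, 270, [435.6, 217.6], [0.4218, -0.3093], 36)
lens_yellow
   ('scene', 0.74, 270, [444.5, 258.0], [0.5889, 0.3229], 27)
   ('top', 0.71, 169, [195.5, 156.7], [0.5864, 0.3253], 45)
relay
   ('scene', 0.78, 205, [186.3, 214.2], [0.5681, -0.3248], 90)
   ('top', 0.45, 166, [439.0, 163.9], [0.5651, -0.3239], 68)
blue_bin
   ('scene', 0.84, 4234, [266.3, 213.7], [0.5392, -0.1195], 23)
   ('top', 0.87, 4248, [359.9, 174.0], [0.5357, -0.1122], 5)
pink_bin
   ('scene', 0.63, 4591, [366.5, 242.6], [0.5848, 0.1389], 9)
   ('top', 0.9, 4433, [262.8, 156.4], [0.5841, 0.1439], 4)
   ('top', 0.46, 195, [195.9, 156.7], [0.5836, 0.3213], 45)
[('blue_bin', 'scene', array([ 0.5071, -0.4197])), ('blue_bin', 'top', array([ 0.5368, -0.115 ])), ('pink_bin', 'scene', array([0.5843, 0.1357])), ('pink_bin', 'top', array([0.5792, 0.1355])), ('motor', 'scene', array([0.4207, 0.2889])), ('motor', 'top', array([0.4393, 0.286 ])), ('heatsink', 'scene', array([ 0.4284, -0.3135])), ('heatsink', 'top', array([ 0.4202, -0.3064])), ('lens_blue', 'scene', array([0.5255, 0.424 ])), ('lens_blue', 'top', array([0.517, 0.419])), ('lens_red', 'scene', array([ 0.507 , -0.4233])), ('lens_red', 'top', array([ 0.5111, -0.4182]))]
```

View pics/crop1.png

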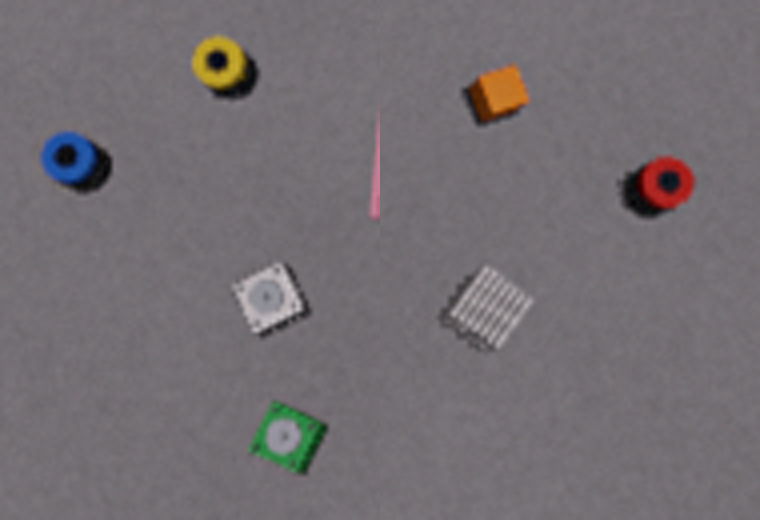

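Crop confirms that the silver/black motor is at (207,214) and the green one is the look-alike. I'll move over the left group and look with the wrist camera.

Request:
step_arm(linear=[[54,19,0],[54,19,0],[54,19,0],[54,19,0],[53,18,0],[0,0,0],[0,0,0]], delta_rot=[[0,0,0],[0,0,0],[0,0,0],[0,0,0],[0,0,0],[0,0,0],[0,0,0]], grip=[87,87,87,87,87,87,87])

```text
time_s: 3.28
tcp_pos: [0.4806, 0.3512, 0.2225]
ee_rot: [[0.891, -0.454, -0.0], [-0.454, -0.891, 0.0], [-0.0, -0.0, -1.0]]
wrist_force: [0.2, -0.0, -0.3]
gripper_width: 0.997
gripper_force: 0.0
```

```bash
python3 - <<'E'
from h import *
s=sense(); pos,R=s['tcp_pos'],s['ee_rot']; print(pos,R,s['joints'])
c=capture('wrist'); print(c['mount'],c['fx'],c['cx'],c['cy'])
cv2.imwrite('pics/w1.png',c['img'][:,:,::-1])
for l,z in (('lens_blue',.039),('motor',.028),('lens_yellow',.039),('pink_bin',.06)):
    for d in silhouettes('wrist',l)[:2]:
        ys,xs=np.nonzero(d['mask']); p=[xs.mean(),ys.mean()]; print(l,d['score'],p,len(xs),wonz(c,pos,R,p,z/2))
    for d in landmark_of('wrist',l)[:2]: print('  lm',d['score'],d['point'],wonz(c,pos,R,d['point'],0))
E
```

```text
[0.48063037 0.35115069 0.22253847] [[ 8.90917748e-01 -4.54164690e-01 -4.14102756e-05]
 [-4.54164672e-01 -8.90917732e-01  2.15793639e-04]
 [-1.34899000e-04 -1.73447299e-04 -9.99999976e-01]] [ 5.17197375e+01  1.91465146e+01 -3.91459104e+00 -1.03497986e-02
 -6.69306589e+01  1.12731158e+01]
[[ 6.40058877e-04  9.69877997e-01  2.43590356e-01  6.53419162e-02]
 [ 9.99999494e-01 -8.09727265e-04  5.96403352e-04 -4.13765943e-04]
 [ 7.75680241e-04  2.43589851e-01 -9.69878025e-01 -1.61579273e-01]
 [ 0.00000000e+00  0.00000000e+00  0.00000000e+00  1.00000000e+00]] 309.70691628693146 320.59910543648454 199.81048459206943
lens_blue 0.71 [np.float64(253.1069182389937), np.float64(174.19496855345912)] 795 [0.52309879 0.42201848]
  lm 0.64 [254.5, 171.9] [0.52398341 0.42430292]
motor 0.7 [np.float64(383.3712512926577), np.float64(190.64839710444673)] 967 [0.43145669 0.28961125]
motor 0.7 [np.float64(428.58156028368796), np.float64(235.21985815602838)] 141 [0.34790456 0.25831224]
  lm 0.89 [382.4, 184.8] [0.43495631 0.28636114]
  lm 0.46 [414.8, 243.9] [0.33832879 0.27850287]
lens_yellow 0.76 [np.float64(298.9039242219215), np.float64(88.74154262516915)] 739 [0.58750327 0.3258039 ]
  lm 0.92 [299.1, 90.8] [0.58767682 0.32698033]
pink_bin 0.66 [np.float64(450.18932617769826), np.float64(55.23546511627907)] 13416 [0.54873878 0.14288548]
pink_bin 0.43 [np.float64(636.2384105960265), np.float64(57.47019867549669)] 151 [ 0.43791779 -0.25858031]
  lm 0.7 [432.7, 35.7] [0.58202186 0.13824326]
```

View pics/w1.png

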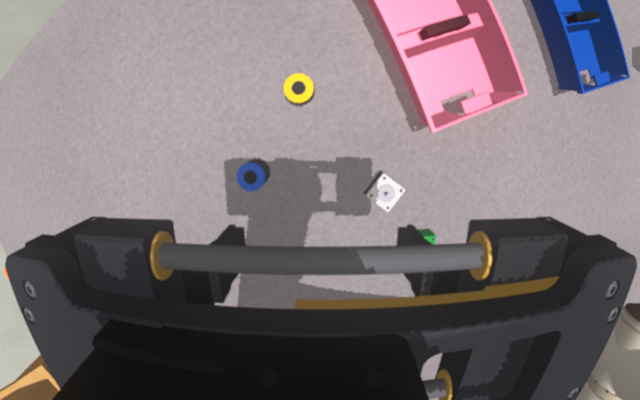

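The wrist view shows the blue lens at (252,177), the motor at (386,192), the yellow lens at (298,88) and the pink bin top right. I'll grasp the blue lens at (0.523, 0.421).

Request:
step_arm(linear=[[3,-41,0],[3,-41,0],[0,0,50],[0,0,50],[0,0,50],[0,0,50],[0,0,12],[0,0,0],[0,0,0]], delta_rot=[[0,0,0],[0,0,0],[0,0,0],[0,0,0],[0,0,0],[0,0,0],[0,0,0],[0,0,0],[0,0,0]], grip=[87,87,87,87,87,87,87,70,50])

```text
time_s: 4.85
tcp_pos: [0.5244, 0.4231, 0.0132]
ee_rot: [[0.892, -0.453, 0.003], [-0.453, -0.892, 0.003], [0.001, -0.005, -1.0]]
wrist_force: [-0.2, 0.0, -0.6]
gripper_width: 0.853
gripper_force: 0.0
```

Request:
step_arm(linear=[[0,0,0],[0,0,0],[0,0,0],[0,0,0]], delta_rot=[[0,0,0],[0,0,0],[0,0,0],[0,0,0]], grip=[20,20,20,20])

```text
time_s: 5.35
tcp_pos: [0.5231, 0.4216, 0.0107]
ee_rot: [[0.891, -0.454, 0.0], [-0.454, -0.891, 0.0], [0.0, -0.0, -1.0]]
wrist_force: [-0.2, 0.2, 0.1]
gripper_width: 0.403
gripper_force: 0.2
```

Request:
step_arm(linear=[[0,0,-40],[0,0,-50],[0,0,-60],[0,0,0]], delta_rot=[[0,0,0],[0,0,0],[0,0,0],[0,0,0]], grip=[20,20,20,20])

```text
time_s: 5.85
tcp_pos: [0.5256, 0.424, 0.1673]
ee_rot: [[0.892, -0.453, 0.009], [-0.453, -0.892, 0.009], [0.004, -0.012, -1.0]]
wrist_force: [-0.2, 1.7, -0.3]
gripper_width: 0.379
gripper_force: 30.0
```

Request:
step_arm(linear=[[17,52,-8],[17,52,-8],[17,52,-8],[17,52,-8],[17,52,-8],[17,52,-8],[17,52,-8],[17,52,-8],[17,52,-8],[17,52,-8]], delta_rot=[[0,0,0],[0,0,0],[0,0,0],[0,0,0],[0,0,0],[0,0,0],[0,0,0],[0,0,0],[0,0,0],[0,0,0]], grip=[20,20,20,20,20,20,20,20,20,20])

```text
time_s: 7.1
tcp_pos: [0.4376, -0.1205, 0.2401]
ee_rot: [[0.891, -0.453, -0.001], [-0.453, -0.891, 0.0], [-0.001, 0.0, -1.0]]
wrist_force: [1.7, 0.2, -0.9]
gripper_width: 0.382
gripper_force: 30.0
```

Request:
step_arm(linear=[[0,0,0],[0,0,0],[0,0,0],[0,0,0],[0,0,0]], delta_rot=[[0,0,-0.157],[0,0,-0.157],[0,0,-0.157],[0,0,0],[0,0,0]], grip=[20,20,20,20,20])

```text
time_s: 7.72
tcp_pos: [0.4385, -0.1189, 0.2401]
ee_rot: [[1.0, -0.002, -0.001], [-0.002, -1.0, 0.0], [-0.001, -0.0, -1.0]]
wrist_force: [0.4, -0.3, -1.1]
gripper_width: 0.384
gripper_force: 30.0
```

```bash
python3 - <<'E'
from h import *
s=sense(); pos,R=s['tcp_pos'],s['ee_rot']; print(pos,R,s['joints'],s['gripper_width'])
c=capture('wrist'); cv2.imwrite('pics/w2.png',c['img'][:,:,::-1]); np.savez('w2',pos=pos,R=R,img=c['img'])
for l in ('blue_bin','pink_bin'):
    for d in silhouettes('wrist',l)[:1]: cv2.imwrite(f'pics/m_{l}.png',d['mask']*np.uint8(255)); print(d['score'],d['mask'].sum())
    for d in landmark_of('wrist',l)[:2]: print('  lm',d['score'],d['point'],wonz(c,pos,R,d['point'],0))
for l in ('lens_red','heatsink','relay'):
    for d in silhouettes('wrist',l)[:1]:
        ys,xs=np.nonzero(d['mask']); p=[xs.mean(),ys.mean()]; print(l,d['score'],p,wonz(c,pos,R,p,.018))
E
```

```text
[ 0.43846675 -0.11890288  0.24008069] [[ 9.99997545e-01 -2.01388746e-03 -9.23887470e-04]
 [-2.01381149e-03 -9.99997969e-01  8.31591163e-05]
 [-9.24053067e-04 -8.12983770e-05 -9.99999570e-01]] [ 5.41473161e+00  4.35092427e+00 -2.05055638e+01 -1.07282874e-02
 -6.51957613e+01  8.44743884e+01] 0.3840372557651223
0.78 22559
  lm 0.72 [468.9, 80.5] [ 0.57281001 -0.32286817]
0.57 14103
  lm 0.91 [141.4, 78.7] [0.5830407  0.13964424]
heatsink 0.92 [np.float64(461.06679035250465), np.float64(188.0)] [ 0.42399789 -0.30873446]
relay 0.63 [np.float64(474.1575342465753), np.float64(83.3013698630137)] [ 0.56684689 -0.32182265]
```

View pics/w2.png

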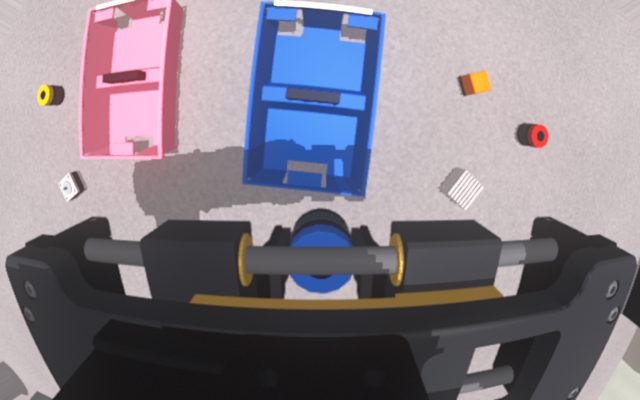

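The wrist view shows the lens upright in the grip, with the blue bin at about (315,95), its white strip at the far end, and the pink bin at (130,80). Next I fit both bin poses from the silhouettes.

```bash
cat >> h.py <<'E'
def binpts(z0,n=15):
    t=np.linspace(-1,1,n); P=[]
    for hx,hy,z in ((.060,.098,0),(.069,.107,.06)):
        for a in t: P+=[(hx*a,hy,z),(hx*a,-hy,z),(hx,hy*a,z),(-hx,hy*a,z)]
    return np.array(P)+[0,0,z0]
def place(P,q):
    c,s=np.cos(q[2]),np.sin(q[2]); return P@np.array([[c,s,0],[-s,c,0],[0,0,1]])+[q[0],q[1],0]
def fitbin(views,q0,z0=0,per=False):
    from scipy.optimize import minimize
    P=binpts(z0); K=4
    ms=[cv2.resize(m.astype(np.uint8),None,fx=K,fy=K,interpolation=cv2.INTER_NEAREST) for f,m in views]
    def cost(q,idx=None):
        t=0
        for i in (range(len(views)) if idx is None else idx):
            h=cv2.convexHull(np.float32(views[i][0](place(P,q)))*K+K/2-.5)
            a=np.zeros_like(ms[i]); cv2.fillPoly(a,[np.int32(np.round(h))],1)
            t+=(a!=ms[i]).sum()/ms[i].sum()
        return t
    def run(idx):
        S=np.array([q0,[q0[0]+.008,q0[1],q0[2]],[q0[0],q0[1]+.008,q0[2]],[q0[0],q0[1],q0[2]+.08]])
        r=minimize(cost,q0,args=(idx,),method='Nelder-Mead',options=dict(initial_simplex=S,xatol=1e-5,fatol=1e-6)); return np.round(r.x,4),round(r.fun,4)
    return [run(None)]+([run([i]) for i in range(len(views))] if per else [])
E
cat > bins.py <<'E'
from h import *
import sys
s=sense(); pos,R=s['tcp_pos'],s['ee_rot']
cs={n:capture(n) for n in ('top','scene','wrist')}
F={n:(lambda P,n=n: wproj(cs[n],pos,R,P) if n=='wrist' else proj(cs[n],P)) for n in cs}
for l,q0 in (('blue_bin',[.537,-.115,-1.65]),('pink_bin',[.583,.139,-1.55])):
    V=[];N=[]
    for n in cs:
        d=silhouettes(n,l)
        if d:
            m=cv2.morphologyEx(d[0]['mask'].astype(np.uint8),cv2.MORPH_CLOSE,np.ones((25,25)))
            V.append((F[n],m)); N.append(n)
    print(l,N,fitbin(V,q0,per=True))
E
python3 bins.py
```

```text
blue_bin ['top', 'scene', 'wrist'] [(array([ 0.5351, -0.1105, -1.6697]), np.float64(6.3837)), (array([ 0.5351, -0.1098, -1.6641]), np.float64(6.2706)), (array([ 0.5348, -0.1126, -1.6933]), np.float64(0.0325)), (array([ 0.5373, -0.109 , -1.6865]), np.float64(0.0446))]
pink_bin ['top', 'scene', 'wrist'] [(array([ 0.5826,  0.1406, -1.6471]), np.float64(1.2973)), (array([ 0.5858,  0.1435, -1.7015]), np.float64(1.1888)), (array([ 0.5799,  0.1381, -1.6328]), np.float64(0.0388)), (array([ 0.5813,  0.1421, -1.6308]), np.float64(0.029))]
```

Request:
step_arm(linear=[[51,0,0],[51,-1,0],[51,0,0],[0,0,50],[0,0,50],[0,0,40],[0,0,30],[0,0,15],[0,0,0]], delta_rot=[[0,0,0],[0,0,0],[0,0,0],[0,0,0.117],[0,0,0],[0,0,0],[0,0,0],[0,0,0],[0,0,0]], grip=[20,20,20,20,20,20,20,20,20])

```text
time_s: 9.7
tcp_pos: [0.5914, -0.118, 0.0548]
ee_rot: [[0.993, -0.116, -0.002], [-0.116, -0.993, -0.0], [-0.002, 0.0, -1.0]]
wrist_force: [-0.7, 0.2, -0.7]
gripper_width: 0.38
gripper_force: 30.0
```

Request:
step_arm(linear=[[0,0,5],[0,0,5],[0,0,0],[0,0,0]], delta_rot=[[0,0,0],[0,0,0],[0,0,0],[0,0,0]], grip=[20,20,20,20])

```text
time_s: 10.2
tcp_pos: [0.592, -0.1179, 0.046]
ee_rot: [[0.993, -0.116, 0.001], [-0.116, -0.993, -0.0], [0.001, -0.0, -1.0]]
wrist_force: [0.3, 0.3, -0.9]
gripper_width: 0.382
gripper_force: 30.0
```

Request:
step_arm(linear=[[0,0,5],[0,0,5],[0,0,5],[0,0,0]], delta_rot=[[0,0,0],[0,0,0],[0,0,0],[0,0,0]], grip=[20,20,20,20])

```text
time_s: 10.7
tcp_pos: [0.5912, -0.118, 0.0298]
ee_rot: [[0.993, -0.117, -0.002], [-0.117, -0.993, -0.0], [-0.002, 0.0, -1.0]]
wrist_force: [0.5, 0.8, -0.4]
gripper_width: 0.381
gripper_force: 30.0
```

Request:
step_arm(linear=[[0,0,4],[0,0,0],[0,0,0]], delta_rot=[[0,0,0],[0,0,0],[0,0,0]], grip=[20,20,20])

```text
time_s: 11.08
tcp_pos: [0.5918, -0.118, 0.0266]
ee_rot: [[0.993, -0.116, 0.0], [-0.116, -0.993, -0.0], [0.0, 0.0, -1.0]]
wrist_force: [0.3, 0.4, -0.1]
gripper_width: 0.386
gripper_force: 30.0
```

Request:
step_arm(linear=[[0,0,4],[0,0,0],[0,0,0]], delta_rot=[[0,0,0],[0,0,0],[0,0,0]], grip=[20,20,20])

```text
time_s: 11.45
tcp_pos: [0.5918, -0.1179, 0.0225]
ee_rot: [[0.993, -0.116, -0.0], [-0.116, -0.993, -0.0], [-0.0, 0.0, -1.0]]
wrist_force: [-0.2, -0.9, -0.7]
gripper_width: 0.391
gripper_force: 30.0
```

Request:
step_arm(linear=[[0,0,3],[0,0,0],[0,0,0]], delta_rot=[[0,0,0],[0,0,0],[0,0,0]], grip=[20,20,20])

```text
time_s: 11.82
tcp_pos: [0.5917, -0.118, 0.0195]
ee_rot: [[0.993, -0.116, -0.0], [-0.116, -0.993, -0.0], [-0.0, 0.0, -1.0]]
wrist_force: [-1.4, -0.8, -0.8]
gripper_width: 0.382
gripper_force: 30.0
```

Request:
step_arm(linear=[[0,0,3],[0,0,0],[0,0,0]], delta_rot=[[0,0,0],[0,0,0],[0,0,0]], grip=[20,20,20])

```text
time_s: 12.2
tcp_pos: [0.5917, -0.1179, 0.0165]
ee_rot: [[0.993, -0.117, -0.0], [-0.117, -0.993, -0.0], [-0.0, 0.0, -1.0]]
wrist_force: [0.6, -0.9, -0.9]
gripper_width: 0.382
gripper_force: 30.0
```

Request:
step_arm(linear=[[0,0,2],[0,0,0],[0,0,0],[0,0,0],[0,0,0],[0,0,-40],[0,0,-55],[0,0,-55],[0,0,-55],[0,0,0]], delta_rot=[[0,0,0],[0,0,0],[0,0,0],[0,0,0],[0,0,0],[0,0,0],[0,0,0],[0,0,0],[0,0,0],[0,0,0]], grip=[20,20,55,55,55,55,87,87,87,87])

```text
time_s: 13.45
tcp_pos: [0.5946, -0.1182, 0.2257]
ee_rot: [[0.993, -0.116, 0.012], [-0.116, -0.993, -0.001], [0.012, -0.001, -1.0]]
wrist_force: [0.2, -0.7, -1.7]
gripper_width: 0.962
gripper_force: 0.0
```

```bash
python3 - <<'E'
from h import *
s=sense(); print(s['tcp_pos'],s['ee_rot'])
for n in ('top','scene'):
    c=capture(n); 
    for d in silhouettes(n,'lens_blue')[:2]:
        ys,xs=np.nonzero(d['mask']); p=[xs.mean(),ys.mean()]; print(n,d['score'],p,onz(c,p,.03))
    ys,xs=np.nonzero(silhouettes(n,'motor')[-1]['mask']); 
    cv2.imwrite('pics/%s_a.png'%n,c['img'][:,:,::-1])
c=capture('top'); im=c['img'].astype(int)
# motor top face: bright pixels
roi=im[195:235,185:230]; m=(roi.min(2)>150).astype(np.uint8); cnt=max(cv2.findContours(m,0,1)[0],key=cv2.contourArea)
r=cv2.minAreaRect(cnt); print(r, onz(c,(r[0][0]+185,r[0][1]+195),.028))
b=cv2.boxPoints(r)+[185,195]; w=np.array([onz(c,p,.028) for p in b]); e=np.diff(np.r_[w,w[:1]],axis=0); print(np.degrees(np.arctan2(e[:,1],e[:,0])),np.linalg.norm(e,axis=1),w.mean(0))
E
```

```text
[ 0.59456296 -0.11821198  0.22572979] [[ 9.93176677e-01 -1.15969938e-01  1.22907034e-02]
 [-1.15971444e-01 -9.93252371e-01 -5.92538942e-04]
 [ 1.22764870e-02 -8.36874765e-04 -9.99924291e-01]]
top 0.66 [np.float64(361.4413407821229), np.float64(154.0)] [ 0.58976298 -0.11723686]
scene 0.66 [np.float64(261.46907216494844), np.float64(230.04123711340208)] [ 0.5927849  -0.11731364]
((21.20000457763672, 18.89999771118164), (12.521980285644531, 12.969193458557129), 63.43495178222656) [0.43118153 0.28834432]
[ -62.87316625 -151.91561233  117.0168872    28.32106046] [0.03330937 0.03334293 0.033173   0.03328185] [0.43121916 0.28834644]
```

Request:
step_arm(linear=[[-26,-48,0],[-26,-48,0],[-26,-48,0],[-26,-48,0],[-26,-48,0],[-26,-48,0],[-26,-48,0],[-25,-48,0],[0,0,0],[0,0,0]], delta_rot=[[0,0,0],[0,0,0],[0,0,0],[0,0,0],[0,0,0],[0,0,0],[0,0,0],[0,0,0],[0,0,-0.15],[0,0,-0.15]], grip=[87,87,87,87,87,87,87,87,87,87])

```text
time_s: 15.05
tcp_pos: [0.4302, 0.2883, 0.2186]
ee_rot: [[0.982, 0.189, -0.001], [0.189, -0.982, -0.002], [-0.002, 0.001, -1.0]]
wrist_force: [-0.2, -0.2, 0.6]
gripper_width: 1.001
gripper_force: 0.0
```

Request:
step_arm(linear=[[0,0,0],[0,0,0],[0,0,0],[0,0,0],[0,0,0]], delta_rot=[[0,0,-0.15],[0,0,-0.149],[0,0,0],[0,0,0],[0,0,0]], grip=[87,87,87,87,87])

```text
time_s: 15.68
tcp_pos: [0.4309, 0.2875, 0.2194]
ee_rot: [[0.887, 0.463, -0.0], [0.463, -0.887, -0.0], [-0.0, 0.0, -1.0]]
wrist_force: [0.1, 0.0, 0.3]
gripper_width: 1.003
gripper_force: 0.0
```

Request:
step_arm(linear=[[0,0,50],[0,0,50],[0,0,50],[0,0,45],[0,0,17],[0,0,0],[0,0,0],[0,0,0]], delta_rot=[[0,0,0],[0,0,0],[0,0,0],[0,0,0],[0,0,0],[0,0,0],[0,0,0],[0,0,0]], grip=[87,87,87,87,87,70,20,20])

```text
time_s: 16.68
tcp_pos: [0.4315, 0.2883, 0.0088]
ee_rot: [[0.886, 0.464, 0.002], [0.464, -0.886, 0.002], [0.003, -0.001, -1.0]]
wrist_force: [-0.3, 0.7, 0.1]
gripper_width: 0.741
gripper_force: 0.0
```

Request:
step_arm(linear=[[0,0,0],[0,0,0],[0,0,0],[0,0,0]], delta_rot=[[0,0,0],[0,0,0],[0,0,0],[0,0,0]], grip=[20,20,20,20])

```text
time_s: 17.18
tcp_pos: [0.4309, 0.2876, 0.0077]
ee_rot: [[0.886, 0.464, 0.0], [0.464, -0.886, 0.0], [0.0, -0.0, -1.0]]
wrist_force: [-0.5, 0.2, 2.5]
gripper_width: 0.396
gripper_force: 30.0
```

Request:
step_arm(linear=[[0,0,-50],[0,0,-60],[0,0,-60],[-17,46,0],[-17,46,0],[-17,46,0],[-17,46,0],[-17,46,0],[-17,46,0],[-18,47,0]], delta_rot=[[0,0,0],[0,0,0],[0,0,0],[0,0,0],[0,0,0],[0,0,0],[0,0,0],[0,0,0],[0,0,0],[0,0,0]], grip=[20,20,20,20,20,20,20,20,20,20])

```text
time_s: 18.42
tcp_pos: [0.4738, -0.0558, 0.177]
ee_rot: [[0.886, 0.464, -0.001], [0.464, -0.886, 0.0], [-0.001, -0.001, -1.0]]
wrist_force: [1.0, 0.0, -1.3]
gripper_width: 0.406
gripper_force: 30.0
```

Request:
step_arm(linear=[[-18,47,0],[0,0,0],[0,0,0],[0,0,0],[0,0,0],[0,0,0],[0,0,0]], delta_rot=[[0,0,0],[0,0,0.15],[0,0,0.15],[0,0,0.15],[0,0,0.15],[0,0,0],[0,0,0]], grip=[20,20,20,20,20,20,20])

```text
time_s: 19.3
tcp_pos: [0.4799, -0.1042, 0.1772]
ee_rot: [[0.993, -0.116, -0.001], [-0.116, -0.993, 0.0], [-0.001, -0.0, -1.0]]
wrist_force: [0.1, -0.2, -1.6]
gripper_width: 0.399
gripper_force: 30.0
```

Request:
step_arm(linear=[[0,0,50],[0,0,50],[0,0,40],[0,0,15],[0,0,9],[0,0,0],[0,0,0]], delta_rot=[[0,0,0],[0,0,0],[0,0,0],[0,0,0],[0,0,0],[0,0,0],[0,0,0]], grip=[20,20,20,20,20,20,20])

```text
time_s: 20.18
tcp_pos: [0.481, -0.1042, 0.0144]
ee_rot: [[0.993, -0.117, 0.002], [-0.117, -0.993, 0.0], [0.002, -0.0, -1.0]]
wrist_force: [0.3, -0.3, -2.0]
gripper_width: 0.398
gripper_force: 30.0
```

Request:
step_arm(linear=[[0,0,2],[0,0,0],[0,0,0],[0,0,0],[0,0,0],[0,0,-30],[0,0,-50],[0,0,-60],[0,0,-60],[0,0,0]], delta_rot=[[0,0,0],[0,0,0],[0,0,0],[0,0,0],[0,0,0],[0,0,0],[0,0,0],[0,0,0],[0,0,0],[0,0,0]], grip=[20,20,57,57,57,57,57,57,87,87])

```text
time_s: 21.42
tcp_pos: [0.4834, -0.1043, 0.2171]
ee_rot: [[0.993, -0.117, 0.013], [-0.117, -0.993, 0.0], [0.013, -0.002, -1.0]]
wrist_force: [0.1, -0.4, -1.8]
gripper_width: 0.798
gripper_force: 0.0
```

Request:
step_arm(linear=[[-12,-44,-23],[-12,-44,-23],[-12,-44,-24],[0,0,0],[0,0,0],[0,0,0]], delta_rot=[[0,0,0],[0,0,0],[0,0,0],[0,0,-0.117],[0,0,0],[0,0,0]], grip=[87,87,87,87,87,87])

```text
time_s: 22.18
tcp_pos: [0.4595, 0.0306, 0.2806]
ee_rot: [[1.0, -0.003, -0.002], [-0.003, -1.0, -0.001], [-0.002, 0.001, -1.0]]
wrist_force: [-0.1, -0.1, 0.4]
gripper_width: 0.999
gripper_force: 0.0
```

```bash
python3 bins.py; python3 - <<'E'
from h import *
s=sense(); pos,R=s['tcp_pos'],s['ee_rot']; print(pos,R)
c=capture('wrist'); im=c['img'][:,:,::-1].copy(); np.savez('w3',pos=pos,R=R,img=c['img'])
for q in ((.536,-.111,-1.69),(.5815,.141,-1.631)):
    for z,hx,hy in ((.06,.069,.107),(.058,.03,.006)):
        P=place(np.array([(a*hx,b*hy,z) for a,b in((1,1),(1,-1),(-1,-1),(-1,1))]),q)
        cv2.polylines(im,[np.int32(np.round(wproj(c,pos,R,P)))],True,(0,255,0),1)
cv2.imwrite('pics/w3.png',cv2.resize(im[0:230],(800,288*1)))
E
```

```text
blue_bin ['top', 'scene', 'wrist'] [(array([ 0.5353, -0.1111, -1.6814]), np.float64(0.3051)), (array([ 0.5354, -0.1121, -1.6782]), np.float64(0.2236)), (array([ 0.5346, -0.1121, -1.6954]), np.float64(0.0356)), (array([ 0.5362, -0.1091, -1.6798]), np.float64(0.0249))]
pink_bin ['top', 'scene', 'wrist'] [(array([ 0.5829,  0.1402, -1.6063]), np.float64(11.553)), (array([ 0.5819,  0.1417, -1.6306]), np.float64(11.4403)), (array([ 0.5804,  0.1385, -1.6377]), np.float64(0.033)), (array([ 0.582 ,  0.1389, -1.6257]), np.float64(0.0553))]
[0.46001396 0.03092709 0.28153282] [[ 9.99999077e-01 -1.35824310e-03 -2.79522431e-05]
 [-1.35824297e-03 -9.99999078e-01  4.46612927e-06]
 [-2.79582834e-05 -4.42815921e-06 -1.00000000e+00]]
```

View pics/w3.png

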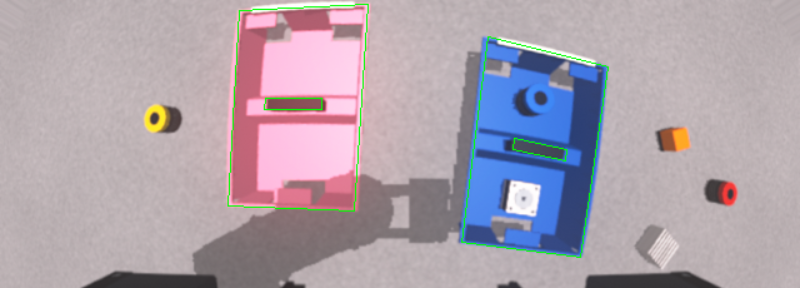

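Request:
step_arm(linear=[[41,-36,0],[41,-36,0],[40,-37,0],[0,0,0],[0,0,0],[0,0,0],[0,0,0],[0,0,0],[0,0,0],[0,0,0]], delta_rot=[[0,0,0],[0,0,0],[0,0,0],[0,0,-0.168],[0,0,-0.168],[0,0,-0.168],[0,0,-0.168],[0,0,-0.168],[0,0,-0.168],[0,0,-0.168]], grip=[87,87,87,87,87,87,87,87,60,60])

```text
time_s: 23.92
tcp_pos: [0.5821, 0.14, 0.2814]
ee_rot: [[0.38, 0.925, -0.0], [0.925, -0.38, -0.0], [-0.0, -0.0, -1.0]]
wrist_force: [-0.4, -0.0, -0.8]
gripper_width: 0.85
gripper_force: 0.0
```

Request:
step_arm(linear=[[0,0,0],[0,0,0],[0,0,0],[0,0,0],[0,0,0]], delta_rot=[[0,0,-0.168],[0,0,-0.167],[0,0,0],[0,0,0],[0,0,0]], grip=[60,60,60,60,60])

```text
time_s: 24.55
tcp_pos: [0.5821, 0.14, 0.2815]
ee_rot: [[0.062, 0.998, 0.0], [0.998, -0.062, -0.0], [-0.0, 0.0, -1.0]]
wrist_force: [0.7, -0.1, -0.4]
gripper_width: 0.689
gripper_force: 0.0
```

```bash
python3 - <<'E'
from h import *
s=sense(); pos,R=s['tcp_pos'],s['ee_rot']; print(pos,R,s['joints'])
c=capture('wrist'); im=c['img'][:,:,::-1].copy()
for q in ((.536,-.111,-1.69),(.582,.140,-1.631)):
    for z,hx,hy in ((.06,.069,.107),(.058,.03,.006)):
        P=place(np.array([(a*hx,b*hy,z) for a,b in((1,1),(1,-1),(-1,-1),(-1,1))]),q)
        cv2.polylines(im,[np.int32(np.round(wproj(c,pos,R,P)))],True,(0,255,0),1)
cv2.imwrite('pics/w4.png',im)
E
```

```text
[0.58209832 0.13998719 0.28153461] [[ 6.18634119e-02  9.98084625e-01  1.94323039e-05]
 [ 9.98084625e-01 -6.18634116e-02 -1.58283170e-05]
 [-1.45958513e-05  2.03742774e-05 -1.00000000e+00]] [ 2.90035569e+01  1.75259880e+01  2.22837392e+00  1.38197265e-03
 -7.47018519e+01  1.47449301e+02]
```

View pics/w4.png

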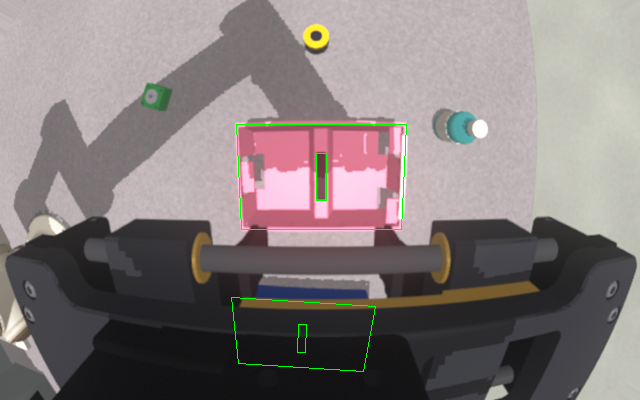

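The overlay matches the pink bin and its bar at (321,176), so I'll descend and grip.

Request:
step_arm(linear=[[0,0,55],[0,0,55],[0,0,55],[0,0,45],[0,0,25],[0,0,8],[0,0,0],[0,0,0]], delta_rot=[[0,0,0],[0,0,0],[0,0,0],[0,0,0],[0,0,0],[0,0,0],[0,0,0],[0,0,0]], grip=[60,60,60,60,60,60,60,30])

```text
time_s: 25.6
tcp_pos: [0.5831, 0.1405, 0.0401]
ee_rot: [[0.06, 0.998, 0.003], [0.998, -0.06, 0.001], [0.001, 0.003, -1.0]]
wrist_force: [-0.4, 0.3, 0.6]
gripper_width: 0.642
gripper_force: 0.0
```

Request:
step_arm(linear=[[0,0,0],[0,0,0],[0,0,0],[0,0,0],[0,0,0],[0,0,0],[0,0,0]], delta_rot=[[0,0,0],[0,0,0],[0,0,0],[0,0,0],[0,0,0],[0,0,0],[0,0,0]], grip=[0,0,0,0,0,0,0])

```text
time_s: 26.48
tcp_pos: [0.5821, 0.14, 0.0386]
ee_rot: [[0.06, 0.998, 0.0], [0.998, -0.06, -0.0], [-0.0, 0.0, -1.0]]
wrist_force: [0.3, 0.3, 1.8]
gripper_width: 0.135
gripper_force: 30.0
```

Request:
step_arm(linear=[[0,0,-10],[0,0,-30],[0,0,-40],[0,0,-40],[0,0,-40],[0,0,0],[0,0,0],[0,0,0],[0,0,0],[0,0,0]], delta_rot=[[0,0,0],[0,0,0],[0,0,0],[0,0,0],[0,0,0],[0,0,0.1],[0,0,0.172],[0,0,0.172],[0,0,0.172],[0,0,0.172]], grip=[0,0,0,0,0,0,0,0,0,0])

```text
time_s: 27.72
tcp_pos: [0.5815, 0.1398, 0.1985]
ee_rot: [[0.754, 0.656, -0.001], [0.656, -0.754, 0.0], [-0.001, -0.001, -1.0]]
wrist_force: [-0.6, -0.7, -2.6]
gripper_width: 0.135
gripper_force: 30.0
```

Request:
step_arm(linear=[[0,0,0],[0,0,0],[0,0,0],[0,0,0],[0,0,0],[0,0,0],[0,0,0],[0,0,0],[0,0,0],[0,0,0]], delta_rot=[[0,0,0.172],[0,0,0.172],[0,0,0.172],[0,0,0.172],[0,0,0.172],[0,0,0.172],[0,0,0.172],[0,0,0.172],[0,0,0.172],[0,0,0.172]], grip=[0,0,0,0,0,0,0,0,0,0])

```text
time_s: 28.98
tcp_pos: [0.5815, 0.1398, 0.1985]
ee_rot: [[0.537, -0.844, -0.001], [-0.844, -0.537, -0.0], [-0.001, 0.001, -1.0]]
wrist_force: [0.4, -0.1, -2.5]
gripper_width: 0.136
gripper_force: 30.0
```

Request:
step_arm(linear=[[0,0,0],[0,0,0],[0,0,0],[0,0,0],[0,0,0],[0,0,0],[0,0,0]], delta_rot=[[0,0,0.172],[0,0,0.172],[0,0,0.172],[0,0,0.172],[0,0,0],[0,0,0],[0,0,0]], grip=[0,0,0,0,0,0,0])

```text
time_s: 29.85
tcp_pos: [0.582, 0.14, 0.1985]
ee_rot: [[-0.113, -0.994, -0.0], [-0.994, 0.113, 0.0], [0.0, 0.0, -1.0]]
wrist_force: [-0.4, -0.1, -2.2]
gripper_width: 0.131
gripper_force: 30.0
```

```bash
sed -e "s/fitbin(V,q0,per=True)/fitbin(V,q0,z0=Z[l],per=True)/; s/^import sys/Z=dict(blue_bin=0,pink_bin=.16)/; s/\[.583,.139,-1.55\]/[.582,.14,-1.687]/" bins.py > bins2.py; python3 bins2.py; python3 - <<'E'
from h import *
s=sense(); pos,R=s['tcp_pos'],s['ee_rot']; c=capture('wrist'); im=c['img'][:,:,::-1].copy()
for q,z0 in (((.536,-.111,-1.687),0),((.582,.14,-1.687),.16)):
    P=place(np.array([(a*.069,b*.107,.06+z0) for a,b in((1,1),(1,-1),(-1,-1),(-1,1))]),q)
    cv2.polylines(im,[np.int32(np.round(wproj(c,pos,R,P)))],True,(0,255,0),1)
cv2.imwrite('pics/w5.png',im)
E
```

```text
blue_bin ['top', 'scene', 'wrist'] [(array([ 0.5349, -0.1119, -1.685 ]), np.float64(0.1474)), (array([ 0.5346, -0.1099, -1.6793]), np.float64(0.0268)), (array([ 0.5348, -0.1124, -1.6889]), np.float64(0.0283)), (array([ 0.5364, -0.1126, -1.6779]), np.float64(0.0773))]
pink_bin ['top', 'scene', 'wrist'] [(array([ 0.5806,  0.1394, -1.681 ]), np.float64(2.1654)), (array([ 0.5796,  0.1385, -1.6975]), np.float64(0.6642)), (array([ 0.5821,  0.1399, -1.6815]), np.float64(0.4861)), (array([ 0.5807,  0.1393, -1.6791]), np.float64(1.0058))]
```

View pics/w5.png

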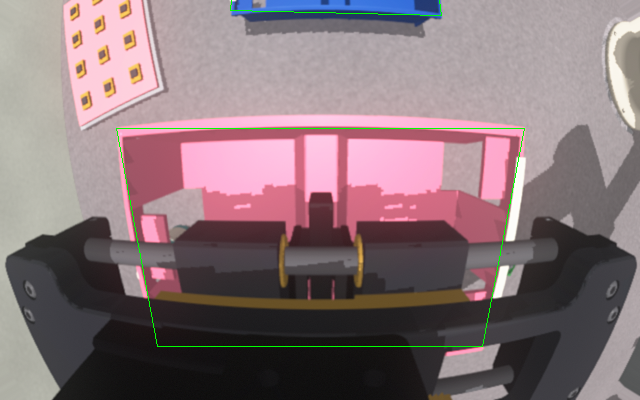

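```bash
python3 - <<'E'
from h import *
s=sense(); pos,R=s['tcp_pos'],s['ee_rot']; c=capture('wrist'); im=c['img'].astype(int)
d=im[:,:,0]-im[:,:,1]; m=d>45
pts=[]
for x in range(160,480,10):
    ys=np.nonzero(m[90:200,x])[0]
    pts.append(np.r_[wonz(c,pos,R,(x,90+ys[0]-.5),.22),90+ys[0]])
pts=np.array(pts); t=(pts[:,:2]-pos[:2])@R[:2,:2]
print(pts[::4,2]); print(np.polyfit(t[:,1],t[:,0],1), np.median(t[:,0]))
# left/right ends of the rim in tool y at row ~135
for row in (126,135,145,150):
    xs=np.nonzero(m[row])[0]; xs=xs[(xs>80)&(xs<570)]
    for x in (xs[0]-.5,xs[-1]+.5): print(row,x,(wonz(c,pos,R,(x,row),.22)-pos[:2])@R[:2,:2])
# blue rim edge nearest
b=(im[:,:,2]-im[:,:,0]>50); 
E
```

```text
[122. 119. 116. 115. 114. 115. 116. 118.]
[0.00141746 0.06983457] 0.06985421907205736
126 119.5 [ 0.06975439 -0.1042348 ]
126 522.5 [0.06994367 0.10589649]
135 116.5 [ 0.06519993 -0.1066557 ]
135 524.5 [0.0653252  0.10762535]
145 117.5 [ 0.05985743 -0.10638937]
145 524.5 [0.06003351 0.10807518]
150 117.5 [ 0.05720783 -0.10664479]
150 523.5 [0.05733303 0.10762428]
```

```bash
python3 - <<'E'
from h import *
from scipy.optimize import least_squares
c=capture('wrist')
for f in ('w2','w3'):
    D=np.load(f+'.npz'); pos,R,im=D['pos'],D['R'],D['img'].astype(np.float32)
    for name,q0,ch in (('blue',(.536,-.110,-1.687),2),('pink',(.582,.1395,-1.631),0)):
        # signed colour image; along rim outer edge, search normal for the colour step
        sig=im[:,:,2]-im[:,:,0] if ch==2 else im[:,:,0]-im[:,:,1]
        q=np.array(q0)
        for it in range(3):
            obs=[]
            for k in range(-9,10):
                a=k/10
                for p,n in (((.069,.107*a),(1,0)),((-.069,.107*a),(-1,0)),((.069*a,-.107),(0,-1))):
                    off=np.arange(-.006,.012,.0005)
                    L=np.array([(p[0]+n[0]*o,p[1]+n[1]*o,.06) for o in off])
                    px=wproj(c,pos,R,place(L,q))
                    if px.min()<2 or (px[:,1]>205).any() or (px[:,0]>637).any(): continue
                    v=cv2.remap(sig,np.float32(px[:,:1]),np.float32(px[:,1:]),cv2.INTER_LINEAR).ravel()
                    below=v<35; 
                    if below[0] or not below[-1]: continue
                    i=np.nonzero(~below)[0][-1]
                    obs.append((*p,*n,off[i]))
            o=np.array(obs)
            # solve shift dx,dy (bin frame), rot
            A=np.c_[o[:,2],o[:,3],o[:,1]*-o[:,2]+o[:,0]*o[:,3]]
            r=least_squares(lambda t:A@t-o[:,4],np.zeros(3),loss='soft_l1',f_scale=.001).x
            q=q+np.r_[np.array([[np.cos(q[2]),-np.sin(q[2])],[np.sin(q[2]),np.cos(q[2])]])@r[:2],r[2]]
        res=A@r-o[:,4]; cnt=[(o[:,2]>0).sum(),(o[:,2]<0).sum(),(o[:,3]<0).sum()]
        print(f,name,q.round(4),cnt,[np.round(np.median(o[s,4]),4) for s in (o[:,2]>0,o[:,2]<0,o[:,3]<0) if s.any()])
E
```

```text
w2 blue [ 0.5355 -0.1107 -1.6831] [np.int64(19), np.int64(19), np.int64(17)] [np.float64(0.0025), np.float64(0.0025), np.float64(0.0)]
w2 pink [ 0.5798  0.1422 -1.6303] [np.int64(0), np.int64(19), np.int64(19)] [np.float64(0.0), np.float64(0.0)]
w3 blue [ 0.5347 -0.1107 -1.6903] [np.int64(19), np.int64(18), np.int64(4)] [np.float64(0.0025), np.float64(0.0033), np.float64(0.0)]
w3 pink [ 0.5799  0.1395 -1.62  ] [np.int64(18), np.int64(19), np.int64(19)] [np.float64(0.0045), np.float64(0.0025), np.float64(0.0)]
```

Request:
step_arm(linear=[[50,3,0],[51,3,0],[51,3,0],[51,3,0],[50,4,0],[0,0,0],[0,0,0],[0,0,0]], delta_rot=[[0,0,0],[0,0,0],[0,0,0],[0,0,0],[0,0,0],[0,0,0],[0,0,0],[0,0,0]], grip=[0,0,0,0,0,0,0,0])

```text
time_s: 31.45
tcp_pos: [0.5375, -0.1086, 0.1986]
ee_rot: [[-0.113, -0.994, 0.0], [-0.994, 0.113, 0.0], [-0.0, -0.0, -1.0]]
wrist_force: [0.5, 0.4, -1.6]
gripper_width: 0.136
gripper_force: 30.0
```

Request:
step_arm(linear=[[0,0,30],[0,0,30],[0,0,20],[0,0,15],[0,0,0],[0,0,0]], delta_rot=[[0,0,0],[0,0,0],[0,0,0],[0,0,0],[0,0,0],[0,0,0]], grip=[0,0,0,0,0,0])

```text
time_s: 32.2
tcp_pos: [0.5381, -0.1093, 0.1044]
ee_rot: [[-0.114, -0.993, 0.002], [-0.993, 0.114, -0.0], [0.0, -0.002, -1.0]]
wrist_force: [0.5, -0.2, -2.4]
gripper_width: 0.136
gripper_force: 30.0
```

```bash
python3 - <<'E'
from h import *
s=sense(); print(s['tcp_pos'],s['ee_rot'][:,0],s['wrist_force'])
a=capture('scene')['img'][165:265,215:325,::-1]; b=capture('top')['img'][115:225,315:405,::-1]
cv2.imwrite('pics/c6.png',np.hstack([cv2.resize(a,(440,400),interpolation=2),cv2.resize(b,(327,400),interpolation=2)]))
E
```

```text
[ 0.53805256 -0.1092682   0.10442157] [-1.13867978e-01 -9.93495890e-01  1.18931365e-05] [ 0.53915714 -0.2380589  -2.42172584]
```

View pics/c6.png

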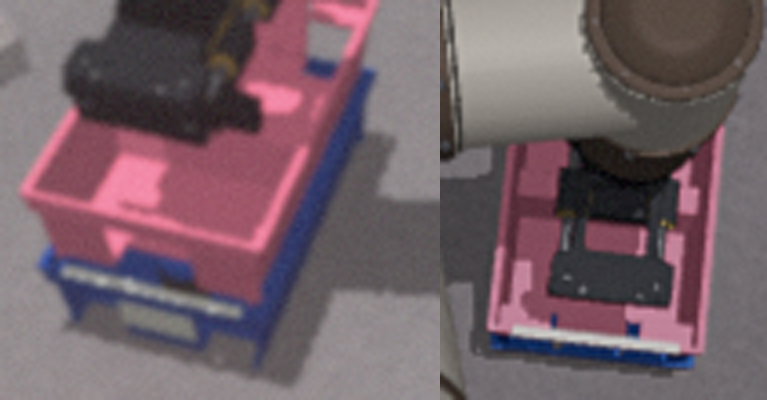

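The pink bin hangs square above the blue one. I'll lower it in small steps.

Request:
step_arm(linear=[[1,0,3],[0,0,3],[0,0,2],[0,0,0],[0,0,0]], delta_rot=[[0,0,0],[0,0,0],[0,0,0],[0,0,0],[0,0,0]], grip=[0,0,0,0,0])

```text
time_s: 32.92
tcp_pos: [0.5371, -0.1105, 0.0956]
ee_rot: [[-0.115, -0.993, 0.0], [-0.993, 0.115, -0.0], [0.0, -0.0, -1.0]]
wrist_force: [0.3, -0.2, -1.8]
gripper_width: 0.135
gripper_force: 30.0
```

Request:
step_arm(linear=[[0,0,2],[0,0,2],[0,0,0],[0,0,0]], delta_rot=[[0,0,0],[0,0,0],[0,0,0],[0,0,0]], grip=[0,0,0,0])

```text
time_s: 33.42
tcp_pos: [0.537, -0.1105, 0.0915]
ee_rot: [[-0.115, -0.993, -0.0], [-0.993, 0.115, -0.0], [0.0, 0.0, -1.0]]
wrist_force: [0.1, -0.5, -2.0]
gripper_width: 0.132
gripper_force: 30.0
```

Request:
step_arm(linear=[[0,0,2],[0,0,0],[0,0,0]], delta_rot=[[0,0,0],[0,0,0],[0,0,0]], grip=[0,0,0])

```text
time_s: 33.8
tcp_pos: [0.537, -0.1105, 0.0895]
ee_rot: [[-0.115, -0.993, -0.0], [-0.993, 0.115, -0.0], [0.0, 0.0, -1.0]]
wrist_force: [0.7, -0.3, -2.5]
gripper_width: 0.135
gripper_force: 30.0
```

Request:
step_arm(linear=[[0,0,1],[0,0,0],[0,0,0]], delta_rot=[[0,0,0],[0,0,0],[0,0,0]], grip=[0,0,0])

```text
time_s: 34.17
tcp_pos: [0.5372, -0.1105, 0.0887]
ee_rot: [[-0.115, -0.993, 0.0], [-0.993, 0.115, -0.0], [-0.0, -0.0, -1.0]]
wrist_force: [-1.4, -0.4, -1.2]
gripper_width: 0.134
gripper_force: 30.0
```

Contact is at the expected height (0.0886), so I'll release and retreat.

Request:
step_arm(linear=[[0,0,1],[0,0,0],[0,0,0],[0,0,0],[0,0,0],[0,0,-20],[0,0,-40],[0,0,-50],[0,0,-50],[0,0,0]], delta_rot=[[0,0,0],[0,0,0],[0,0,0],[0,0,0],[0,0,0],[0,0,0],[0,0,0],[0,0,0],[0,0,0],[0,0,0]], grip=[0,50,50,50,50,50,50,87,87,87])

```text
time_s: 35.42
tcp_pos: [0.5395, -0.1107, 0.2525]
ee_rot: [[-0.114, -0.993, 0.01], [-0.993, 0.114, -0.0], [-0.001, -0.01, -1.0]]
wrist_force: [-0.8, -0.1, -0.6]
gripper_width: 0.833
gripper_force: 0.0
```

```bash
sed -i "s/pink_bin=.16/pink_bin=.05/; s/\[.582,.14,-1.687\]/[.537,-.111,-1.687]/" bins2.py; python3 bins2.py; python3 - <<'E'
from h import *
s=sense(); pos,R=s['tcp_pos'],s['ee_rot']; print(pos)
a=capture('scene')['img'][165:265,215:325,::-1]; b=capture('wrist')['img'][60:300,100:540,::-1]
cv2.imwrite('pics/c7.png',np.hstack([cv2.resize(a,(330,300),interpolation=2),cv2.resize(b,(470,300))]))
c=capture('top'); c2=capture('top')
im=c['img'].astype(int)
for l in ('heatsink','lens_red'):
  for d in silhouettes('top',l)[:1]:
    ys,xs=np.nonzero(d['mask']); p=[xs.mean(),ys.mean()]; print(l,d['score'],p,onz(c,p,.018))
roi=im[200:235,420:455]; m=(roi.min(2)>135).astype(np.uint8); m=cv2.morphologyEx(m,cv2.MORPH_CLOSE,np.ones((3,3)))
cnt=max(cv2.findContours(m,0,1)[0],key=cv2.contourArea); r=cv2.minAreaRect(cnt)
w=np.array([onz(c,p,.032) for p in cv2.boxPoints(r)+[420,200]]); e=np.diff(np.r_[w,w[:1]],axis=0)
print(np.degrees(np.arctan2(e[:,1],e[:,0])),np.linalg.norm(e,axis=1),w.mean(0))
roi=im[175:200,465:495]; m=roi[:,:,0]-roi[:,:,1]>60; ys,xs=np.nonzero(m); p=((xs.min()+xs.max())/2+465,(ys.min()+ys.max())/2+175); print('red',p,onz(c,p,.039))
E
```

```text
blue_bin ['top', 'scene', 'wrist'] [(array([ 0.5355, -0.095 , -1.6787]), np.float64(40.3755)), (array([ 0.5307, -0.1057, -1.654 ]), np.float64(23.9263)), (array([ 0.537 , -0.1098, -1.6887]), np.float64(1.7618)), (array([ 0.6483,  0.5743, -0.7562]), np.float64(1.0))]
pink_bin ['top', 'scene', 'wrist'] [(array([ 0.5346, -0.1112, -1.6872]), np.float64(0.7243)), (array([ 0.5294, -0.1071, -1.6644]), np.float64(0.5436)), (array([ 0.5343, -0.1125, -1.678 ]), np.float64(0.0326)), (array([ 0.539 , -0.112 , -1.6706]), np.float64(0.0883))]
[ 0.53676677 -0.11051907  0.24663447]
heatsink 0.82 [np.float64(436.16603773584905), np.float64(217.3698113207547)] [ 0.42215493 -0.31036924]
lens_red 0.52 [np.float64(478.7932692307692), np.float64(186.54807692307693)] [ 0.50368876 -0.42602969]
[ -38.13244411 -128.19299464  141.64407874   52.006548  ] [0.03860219 0.03701754 0.03847393 0.03686756] [ 0.42319639 -0.31067743]
red (np.float64(481.5), np.float64(185.0)) [ 0.50377571 -0.42585675]
```

View pics/c7.png

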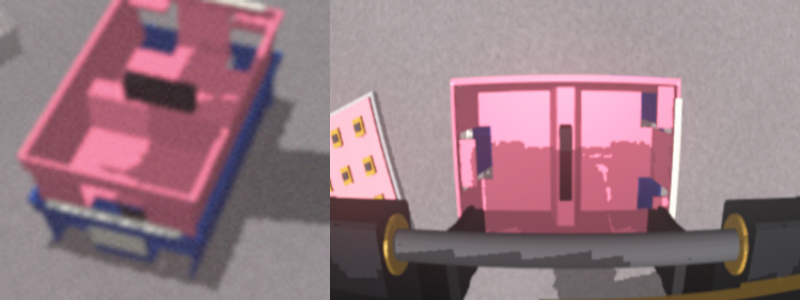

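The scene crop and wrist view show the pink bin level inside the blue rim, with its strip at the opposite end. The fitted centre (0.534,-0.112) matches the blue bin's in the same camera. Next is the heat sink at (0.423,-0.310).

Request:
step_arm(linear=[[53,22,0],[53,22,0],[53,23,0],[53,23,0],[0,0,0],[0,0,0],[0,0,0],[0,0,0],[0,0,0],[0,0,0]], delta_rot=[[0,0,0],[0,0,0],[0,0,0],[0,0,0],[0,0,-0.17],[0,0,-0.17],[0,0,-0.17],[0,0,-0.17],[0,0,-0.17],[0,0,-0.17]], grip=[87,87,87,87,87,87,87,87,87,87])

```text
time_s: 37.42
tcp_pos: [0.4233, -0.3108, 0.2476]
ee_rot: [[0.79, -0.613, 0.0], [-0.613, -0.79, -0.0], [0.0, -0.0, -1.0]]
wrist_force: [0.8, -0.7, -0.7]
gripper_width: 1.001
gripper_force: 0.0
```

Request:
step_arm(linear=[[0,0,0],[0,0,0],[0,0,0]], delta_rot=[[0,0,0],[0,0,0],[0,0,0]], grip=[87,87,87])

```text
time_s: 37.8
tcp_pos: [0.4233, -0.3108, 0.2476]
ee_rot: [[0.786, -0.619, 0.0], [-0.619, -0.786, -0.0], [0.0, 0.0, -1.0]]
wrist_force: [0.0, 0.8, 0.9]
gripper_width: 1.001
gripper_force: 0.0
```

```bash
python3 - <<'E'
from h import *
s=sense(); pos,R=s['tcp_pos'],s['ee_rot']; print(pos,R[:,0])
c=capture('wrist'); 
for l in ('heatsink','lens_red'):
  for d in silhouettes('wrist',l)[:2]:
    ys,xs=np.nonzero(d['mask']); p=[xs.mean(),ys.mean()]; print(l,d['score'],p,len(xs),wonz(c,pos,R,p,.018))
im=c['img'][:,:,::-1].copy()
q=(.4228,-.3105,np.radians(-38.2)); P=place(np.array([(a*.02,b*.018,.032) for a,b in((1,1),(1,-1),(-1,-1),(-1,1))]),q); u=wproj(c,pos,R,P)
cv2.polylines(im,[np.int32(np.round(u))],True,(0,255,0),1); print(u)
cv2.imwrite('pics/w8.png',im)
E
```

```text
[ 0.42328982 -0.31079782  0.24757345] [ 7.85605972e-01 -6.18727125e-01  4.50169842e-05]
heatsink 0.66 [np.float64(319.52027695351137), np.float64(174.38081107814045)] 1011 [ 0.4248465  -0.30965159]
lens_red 0.92 [np.float64(353.6181046676096), np.float64(68.74964639321075)] 707 [ 0.50486801 -0.42684301]
[[306.34614387 161.05071639]
 [335.74691299 161.06335302]
 [335.43320582 192.88838535]
 [306.62678472 192.87708679]]
```

View pics/w8.png

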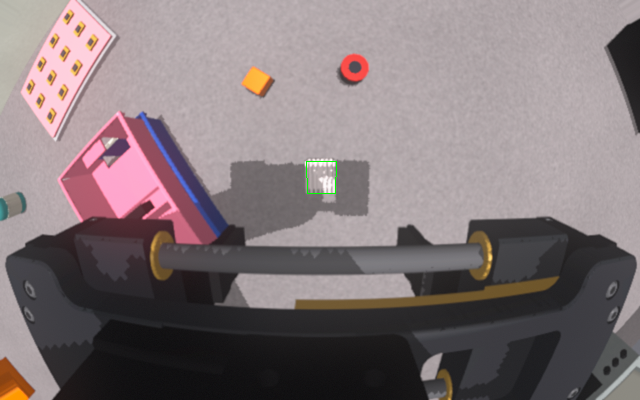

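The heat sink sits under the overlay at (320,176), aligned with the tool. I'll grasp it.

Request:
step_arm(linear=[[0,0,55],[0,0,55],[0,0,55],[0,0,45],[0,0,22],[0,0,7],[0,0,0],[0,0,0]], delta_rot=[[0,0,0],[0,0,0],[0,0,0],[0,0,0],[0,0,0],[0,0,0],[0,0,0],[0,0,0]], grip=[87,87,87,87,87,70,20,20])

```text
time_s: 38.95
tcp_pos: [0.4243, -0.3112, 0.0098]
ee_rot: [[0.787, -0.618, 0.003], [-0.618, -0.787, -0.001], [0.003, -0.001, -1.0]]
wrist_force: [-0.8, 0.4, 0.5]
gripper_width: 0.744
gripper_force: 0.0
```

Request:
step_arm(linear=[[0,0,0],[0,0,0],[0,0,0],[0,0,0],[0,0,0]], delta_rot=[[0,0,0],[0,0,0],[0,0,0],[0,0,0],[0,0,0]], grip=[20,20,20,20,20])

```text
time_s: 39.58
tcp_pos: [0.4235, -0.3109, 0.0089]
ee_rot: [[0.786, -0.618, 0.0], [-0.618, -0.786, -0.0], [0.001, -0.0, -1.0]]
wrist_force: [-0.4, 0.6, 4.1]
gripper_width: 0.412
gripper_force: 30.0
```

Request:
step_arm(linear=[[0,0,-40],[0,0,-55],[0,0,-55],[0,0,-50],[-20,-49,0],[-21,-50,0],[-21,-50,0],[-21,-49,0],[0,0,0],[0,0,0]], delta_rot=[[0,0,0],[0,0,0],[0,0,0],[0,0,0],[0,0,0],[0,0,0],[0,0,0],[0,0,0],[0,0,-0.138],[0,0,-0.138]], grip=[20,20,20,20,20,20,20,20,20,20])

```text
time_s: 40.83
tcp_pos: [0.48, -0.1028, 0.2079]
ee_rot: [[0.927, -0.374, -0.001], [-0.374, -0.927, 0.0], [-0.001, 0.0, -1.0]]
wrist_force: [0.1, -0.2, -0.5]
gripper_width: 0.411
gripper_force: 30.0
```

Request:
step_arm(linear=[[0,0,0],[0,0,0],[0,0,0],[0,0,0],[0,0,0]], delta_rot=[[0,0,-0.138],[0,0,-0.137],[0,0,0],[0,0,0],[0,0,0]], grip=[20,20,20,20,20])

```text
time_s: 41.45
tcp_pos: [0.4802, -0.1038, 0.2084]
ee_rot: [[0.993, -0.116, -0.0], [-0.116, -0.993, 0.0], [-0.0, -0.0, -1.0]]
wrist_force: [0.2, -0.9, -0.6]
gripper_width: 0.408
gripper_force: 30.0
```

Request:
step_arm(linear=[[0,0,45],[0,0,40],[0,0,30],[0,0,18],[0,0,8],[0,0,0],[0,0,0]], delta_rot=[[0,0,0],[0,0,0],[0,0,0],[0,0,0],[0,0,0],[0,0,0],[0,0,0]], grip=[20,20,20,20,20,20,20])

```text
time_s: 42.32
tcp_pos: [0.4811, -0.1038, 0.0684]
ee_rot: [[0.993, -0.114, 0.002], [-0.114, -0.993, 0.0], [0.002, -0.0, -1.0]]
wrist_force: [-0.2, 0.5, -0.8]
gripper_width: 0.415
gripper_force: 30.0
```

Request:
step_arm(linear=[[0,0,3],[0,0,1],[0,0,0],[0,0,0]], delta_rot=[[0,0,0],[0,0,0],[0,0,0],[0,0,0]], grip=[20,20,20,20])

```text
time_s: 42.82
tcp_pos: [0.4804, -0.1038, 0.0636]
ee_rot: [[0.993, -0.114, 0.0], [-0.114, -0.993, -0.0], [0.0, -0.0, -1.0]]
wrist_force: [0.4, 0.5, -0.3]
gripper_width: 0.409
gripper_force: 30.0
```

Request:
step_arm(linear=[[0,0,1],[0,0,0],[0,0,0],[0,0,0],[0,0,0],[0,0,-30],[0,0,-50],[0,0,-50],[0,0,-50],[0,0,0]], delta_rot=[[0,0,0],[0,0,0],[0,0,0],[0,0,0],[0,0,0],[0,0,0],[0,0,0],[0,0,0],[0,0,0],[0,0,0]], grip=[20,58,58,58,58,58,58,58,87,87])

```text
time_s: 44.08
tcp_pos: [0.4827, -0.1039, 0.2471]
ee_rot: [[0.993, -0.114, 0.01], [-0.114, -0.993, 0.0], [0.01, -0.001, -1.0]]
wrist_force: [-0.8, -0.1, 0.3]
gripper_width: 0.814
gripper_force: 0.0
```

Request:
step_arm(linear=[[0,0,0],[0,0,0]], delta_rot=[[0,0,0],[0,0,0]], grip=[87,87])

```text
time_s: 44.32
tcp_pos: [0.4794, -0.1038, 0.2409]
ee_rot: [[0.993, -0.115, -0.003], [-0.115, -0.993, -0.0], [-0.003, 0.0, -1.0]]
wrist_force: [1.0, 0.6, 0.2]
gripper_width: 0.973
gripper_force: 0.0
```

Request:
step_arm(linear=[[10,53,0],[10,53,0],[10,53,0],[10,53,0],[10,53,0],[11,53,0],[0,0,0],[0,0,0]], delta_rot=[[0,0,0],[0,0,0],[0,0,0],[0,0,0],[0,0,0],[0,0,0],[0,0,0],[0,0,0]], grip=[87,87,87,87,87,87,87,87])

```text
time_s: 45.32
tcp_pos: [0.5039, -0.4263, 0.2408]
ee_rot: [[0.993, -0.115, -0.003], [-0.115, -0.993, 0.002], [-0.003, -0.001, -1.0]]
wrist_force: [-0.3, 0.6, -0.4]
gripper_width: 1.002
gripper_force: 0.0
```

```bash
python3 - <<'E'
from h import *
s=sense(); pos,R=s['tcp_pos'],s['ee_rot']; print(pos,R[:,0])
c=capture('wrist')
for l in ('lens_red','relay','heatsink'):
  for d in silhouettes('wrist',l)[:1]:
    ys,xs=np.nonzero(d['mask']); p=[xs.mean(),ys.mean()]; print(l,d['score'],p,len(xs),wonz(c,pos,R,p,.019+(l=='heatsink')*.053))
E
```

```text
[ 0.50393578 -0.4263059   0.24075877] [ 0.99335989 -0.11500938 -0.00299385]
relay 0.93 [np.float64(234.5253682487725), np.float64(136.16366612111293)] 611 [ 0.56766403 -0.32305019]
heatsink 0.71 [np.float64(93.16), np.float64(215.37333333333333)] 150 [ 0.50002056 -0.10919673]
```

Request:
step_arm(linear=[[0,0,55],[0,0,55],[0,0,55],[0,0,40],[0,0,18],[0,0,7],[0,0,0],[0,0,0]], delta_rot=[[0,0,0],[0,0,0],[0,0,0],[0,0,0],[0,0,0],[0,0,0],[0,0,0],[0,0,0]], grip=[87,87,87,87,87,87,60,20])

```text
time_s: 46.52
tcp_pos: [0.5056, -0.4273, 0.0145]
ee_rot: [[0.993, -0.114, 0.003], [-0.114, -0.993, -0.002], [0.003, 0.001, -1.0]]
wrist_force: [-0.4, 0.4, -0.0]
gripper_width: 0.849
gripper_force: 0.0
```

Request:
step_arm(linear=[[0,0,0],[0,0,0],[0,0,0],[0,0,0],[0,0,0],[0,0,0]], delta_rot=[[0,0,0],[0,0,0],[0,0,0],[0,0,0],[0,0,0],[0,0,0]], grip=[20,20,20,20,20,20])

```text
time_s: 47.28
tcp_pos: [0.5045, -0.4267, 0.0126]
ee_rot: [[0.993, -0.114, -0.0], [-0.114, -0.993, -0.0], [-0.0, 0.0, -1.0]]
wrist_force: [-0.3, -0.3, 0.4]
gripper_width: 0.382
gripper_force: 30.0
```

Request:
step_arm(linear=[[0,0,-45],[0,0,-55],[0,0,-60],[0,0,-55],[8,-53,0],[8,-53,0],[9,-53,0],[9,-53,0],[9,-53,0],[9,-53,0]], delta_rot=[[0,0,0],[0,0,0],[0,0,0],[0,0,0],[0,0,0],[0,0,0],[0,0,0],[0,0,0],[0,0,0],[0,0,0]], grip=[20,20,20,20,20,20,20,20,20,20])

```text
time_s: 48.52
tcp_pos: [0.5926, -0.1149, 0.2273]
ee_rot: [[0.993, -0.115, -0.0], [-0.115, -0.993, 0.0], [-0.0, -0.0, -1.0]]
wrist_force: [0.9, 0.1, -0.6]
gripper_width: 0.382
gripper_force: 30.0
```

Request:
step_arm(linear=[[0,0,0],[0,0,0],[0,0,0]], delta_rot=[[0,0,0],[0,0,0],[0,0,0]], grip=[20,20,20])

```text
time_s: 48.9
tcp_pos: [0.5921, -0.1178, 0.2274]
ee_rot: [[0.993, -0.116, -0.0], [-0.116, -0.993, -0.0], [-0.0, 0.0, -1.0]]
wrist_force: [-0.4, -0.5, -0.9]
gripper_width: 0.384
gripper_force: 30.0
```

Request:
step_arm(linear=[[0,0,45],[0,0,45],[0,0,30],[0,0,15],[0,0,10],[0,0,8],[0,0,4],[0,0,2],[0,0,0],[0,0,0]], delta_rot=[[0,0,0],[0,0,0],[0,0,0],[0,0,0],[0,0,0],[0,0,0],[0,0,0],[0,0,0],[0,0,0],[0,0,0]], grip=[20,20,20,20,20,20,20,20,20,20])

```text
time_s: 50.15
tcp_pos: [0.5929, -0.1167, 0.069]
ee_rot: [[0.993, -0.114, 0.001], [-0.114, -0.993, -0.0], [0.001, -0.0, -1.0]]
wrist_force: [0.1, 0.2, -0.6]
gripper_width: 0.384
gripper_force: 30.0
```

Request:
step_arm(linear=[[0,0,2],[0,0,0],[0,0,0]], delta_rot=[[0,0,0],[0,0,0],[0,0,0]], grip=[20,20,20])

```text
time_s: 50.52
tcp_pos: [0.5926, -0.1168, 0.0665]
ee_rot: [[0.993, -0.115, -0.0], [-0.115, -0.993, -0.0], [-0.0, 0.0, -1.0]]
wrist_force: [0.4, -1.0, -0.0]
gripper_width: 0.381
gripper_force: 30.0
```

Request:
step_arm(linear=[[0,0,1],[0,0,0],[0,0,0],[0,0,0],[0,0,0],[0,0,-30],[0,0,-50],[0,0,-50],[0,0,-50],[0,0,0]], delta_rot=[[0,0,0],[0,0,0],[0,0,0],[0,0,0],[0,0,0],[0,0,0],[0,0,0],[0,0,0],[0,0,0],[0,0,0]], grip=[20,20,56,56,56,56,56,56,56,56])

```text
time_s: 51.78
tcp_pos: [0.595, -0.117, 0.251]
ee_rot: [[0.993, -0.114, 0.011], [-0.114, -0.993, -0.001], [0.011, -0.001, -1.0]]
wrist_force: [0.4, 0.1, -0.1]
gripper_width: 0.643
gripper_force: 0.0
```

Request:
step_arm(linear=[[-55,0,0],[-55,0,0],[-55,0,0],[0,0,0],[0,0,0],[0,0,0]], delta_rot=[[0,0,0],[0,0,0],[0,0,0],[0,0,0],[0,0,0],[0,0,0]], grip=[56,56,56,56,56,56])

```text
time_s: 52.52
tcp_pos: [0.4297, -0.0978, 0.2452]
ee_rot: [[0.993, -0.115, -0.0], [-0.115, -0.993, -0.0], [-0.0, 0.0, -1.0]]
wrist_force: [0.7, 0.1, 0.5]
gripper_width: 0.646
gripper_force: 0.0
```

```bash
python3 - <<'E'
from h import *
s=sense(); pos,R=s['tcp_pos'],s['ee_rot']; print(pos,s['time_s'])
a=capture('scene')['img'][150:270,190:325,::-1]; b=capture('wrist')['img'][0:230,100:540,::-1]
cv2.imwrite('pics/c9.png',np.hstack([cv2.resize(a,(337,300),interpolation=2),cv2.resize(b,(463,300))]))
E
```

```text
[ 0.42967292 -0.09781849  0.24523935] 52.525
```

View pics/c9.png

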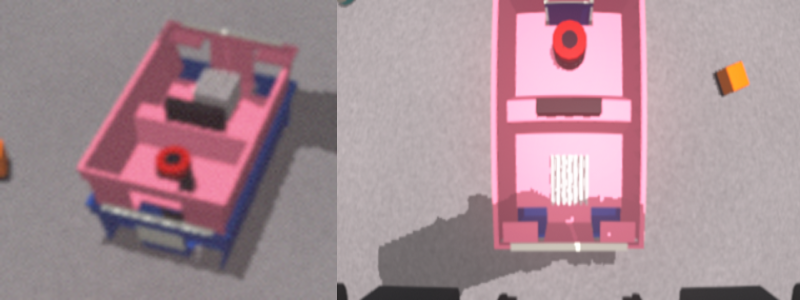

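The red lens at (570,42) and the heat sink at (570,180) both stand upright in the pink bin, which sits level on the blue one. The relay is undisturbed and the gripper is clear, so I'm handing in.

```bash
python3 -c "
from station import *
print(finish_job())"
```

```text
the job is handed in; nothing more can be done
None
```

I handed the job in at about 52 s. The blue-ringed lens and motor are in the blue bin, the pink bin is turned half a turn and level on its ledges, and the red-ringed lens and heat sink stand in the pink bin. My last pictures agreed, but the hand-in returned no verdict.

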